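Hold a steel bracket against a spring buffer while the smith clamps it

TASK

Slide the loose steel angle bracket, foot flat on the bench and nose first, along between the guide rails of the clamping fixture and under its bridge until the nose of the foot meets the sprung buffer pad. Push the pad back with a steady force of about 10 N (7 to 13 N, never so hard that the spring is driven to its solid end) and keep holding it there so that the smith can tighten the clamp screw: the program finishes while still holding and pushing. Leave the hammer, the tin cup and the steel block where they are.

Things in the scene. Friction and masses are not known exactly. Their poses are not given: they have to be found in the camera images.
- bracket: Loose steel angle bracket, about 0.5 kg: flat foot 140 long (x), 40 wide (y), 8 thick, and an upright leg at its rear end, a plate 8 thick (x), 40 wide, rising to 68 above the foot's underside. Origin: centre of the foot's underside; +x points from the leg to the nose, z up. It stands on its foot before the fixture's mouth, nose roughly towards it.
- bracket_leg (a point): Point in the middle of the bracket's upright leg, 44 above the foot's underside, 66 behind the foot's centre: where to grip it (8 thick along the bracket's x). Axes as the bracket.
- bracket_nose (a point): Centre of the end face of the foot (the end away from the leg), 4 above the foot's underside, 70 ahead of its centre. Axes as the bracket.
- fixture: Fixture bolted to the bench. Origin at bench height in the middle under the bridge; +x is the way in (mouth to buffer), y across, z up. Two guide rails 12 high, 46 clear between them, run from x = -100 to +100; the bench itself is the floor between them. Beyond the buffer stands the spring housing, x from 75 to 130, 42 high.
- mouth (a point): Point at bench height in the middle between the rails' near ends (fixture x = -100), where the flared mouth narrows to 46. The flare, 12 high, runs 54 back from here and opens to about 96. Axes as the fixture.
- bridge (a point): Middle of the bridge's top, 38 above the bench. The green bridge is 35 along the way in (fixture x from -17.5 to +17.5), 90 across, its underside 24 above the bench; its clamp screw with a T-bar 44 wide stands up to 76 above the bench. Axes as the fixture.
- buffer: Sprung steel pad, 12 thick, 42 wide, 33 high, between the rails beyond the bridge. Origin at bench height, in the middle of the face that the nose meets; axes as the fixture. At rest the face is at fixture x = +30; it slides to +x and springs back. Spring: 0.5 N per mm from zero (10 N with the face at x = +50), solid at 32 mm.
- hammer: Hammer lying on the bench, 220 long, beyond the fixture; origin near its middle. Not to be moved.
- tin: Round metal tin cup, 70 across and 70 high; origin at the centre of its underside. Not to be moved.
- nutblock: Dark square steel block, 60 x 60 x 45 high; origin at the centre of its underside. Not to be moved.

How it is judged:
By the outcome, as a careful person would: the job done as asked, in the order asked, and still so for the second after the job is handed in, while the arm keeps its last pose, push and grip.
It also fails if it takes over 58 s, if anything falls off the work surface, if the arm or the gripper's body presses on something with over 40 N, if the wrist force passes 120 N, or if a joint passes its speed limit or range.

ROBOT

A 7-joint arm with a two-finger parallel gripper is mounted at the origin on the work surface. World frame = base frame: x ahead of the robot, y to its left, z up, the work surface at z = 0. Lengths are in mm, angles in degrees, forces in N, time in s.
With the tool pointing down it reaches from about 400 to 925 mm from the base axis. Payload 5.6 kg.
Tool frame: the origin (TCP) lies on the centre line of the jaws, within the pads' length; the fingertips stand 22 mm ahead of it and the grasp point (between the pads) lies 3 mm ahead of it (arm.tips_ahead is the x of the fingertips in the tool frame, in mm); x points along the fingers, z is the direction in which the jaws open and shut, and the axes are right-handed (so a half turn about x gives the same grasp; the last joint's range is limited). The gripper opens to 85 mm and grips with 20 to 120 N. Pads are 22 mm wide; open, the fingers measure 114 mm over their backs; the gripper's body (76 mm by 85 mm) begins 54 mm behind the grasp point. The pads swing forward as they close: fully open they stand 13 mm farther back than shut.
Start: joints at [63.656, 26.786, -0.665, 91.828, 0.344, 61.387, -3.226], TCP at [263.105, -594.376, 253.29] pointing down, gripper open.
Joint ranges: [-144.91, 144.91], [-17.63, 115.5], [-89.93, 88.59], [15.96, 139.68], [-74.01, 254.01], [8.47, 105.57], [-167.45, 167.45]. Speed limits (degrees/s): [147.25, 147.25, 180, 180, 180, 180, 180].

INTERFACE

Orientations are given as a 3x3 rotation matrix whose columns are the frame's x, y, z axes.
In Python, from station import readout, viewer, workorder, arm gives the robot as it stands.
- The arm moves only by the tool servo_tool, never from a script. Its argument "steps" is a list of rows, each a list of 3 entries, a list of its own where there are three numbers: the opening, from -1 (shut) to 1 (fully open), then the shift along the tool's x, y, z in m, then the turn about the tool's x in degrees. In form: [[jaw, [x, y, z], yaw], ...]. A call has 1 to 10 rows; each row is the pose to reach, as a shift and turn from the pose commanded when the call began, along the tool's axes at that moment; what a row does not reach only later rows make up. A row lasts 1/8 s, in which the tool goes at most 62.5 mm and 10.7 degrees, less where a joint would pass 70% of its speed; a pose out of reach is approached as far as the arm can. A call with a gripper value outside its range is refused whole. The fingers move at their own pace and stop on an object; "force" is the grip in N (left out, the last holds). Time passes only in rows, so rows that repeat a pose let the fingers close. It gives the time, the measured TCP pose, the force and the opening at its end, in the units of the state.
- readout.state(): the state, without advancing time (a new reading comes with each control period).
- viewer.read_camera(name): name is "side" or "top" or "wrist"; returns a dict with "image" (400x640x3 uint8, blue, green, red), "camera_matrix" (3x3 intrinsics, pixels), "dist" ([k1, k2, p1, p2, k3] as OpenCV has them; the pictures are not rectified), "rvec" (rotation vector, rad) and "tvec" (3), from world to camera coordinates, as OpenCV has them. Camera axes: x right, y down, z forward; pixel columns grow to the right and rows downward; lengths in mm; the calibration is good to about 2 mm. A picture is of the moment at which its call begins. There is no depth.
- workorder.close_job(): hands the job in, once; it reports no verdict.
Trained networks look in the newest picture that a camera, given by its name, has taken for a name from the list of things; names that differ only in an ending like _2 or _b are one class to them, and where a whole thing is asked for, a point or a joint stands for the part that bears it (a point fixed in the world has none). Each returns a list of dicts, best first, with "conf" (0 to 1); they miss things now and then, are a little off and sometimes report something else, mostly with a low value. They report only what shows in the picture. A call takes as long as a camera call.
- viewer.silhouettes(camera, thing): "region" (400x640 bool, what is visible of it) and "centre" ([row, column] in pixels, amid what is visible of it).
- viewer.spot_point(camera, thing): "centre" ([row, column] in pixels: a listed point, or the origin of a listed thing).
The state is a dict: "clock": time; "joints": joint angles; "dq": joint speeds; "effort": joint torques, N m; "tcp_pos": TCP position; "eef_rot": TCP orientation; "wrist_force": force on the tool from outside, world axes, zero at the start; "ft_torque": the same for the moment, N m; "width": finger opening in mm.
Only numpy, scipy, OpenCV 4.12 (cv2) and the standard library are available. Lean on these libraries where they do the work, as an engineer would, in place of code of your own. Each camera call takes 0.05 s, during which the arm holds its last target.

## Working session

There is one attempt and no reset: what is moved stays moved. The work goes in short steps, Python scripts to look and compute and a tool call to move; the robot and the scene stay as the last step left them, time stands still between calls to the robot, and variables do not carry over. Pictures are saved under pics/ and viewed, and the job is handed in when it is done.

Besides the shell and the picture viewer there is one more tool, called after ">>>" as name([rows], argument=value, ...), one row to a line, values as JSON. servo_tool: Moves the arm, as the interface text tells. Its arguments: {"type":"object","properties":{"steps":{"type":"array","items":{"type":"array"}},"force":{"type":"number"}},"required":["steps"]}

```bash
mkdir -p pics; ls; cat > h.py <<'E'
import numpy as np, cv2
from station import readout, viewer, workorder, arm
def shot(cam,fn=None):
    d=viewer.read_camera(cam)
    if fn: cv2.imwrite('pics/'+fn,d['image'])
    return d
def ray(d,rc):
    K=np.array(d['camera_matrix'],float);D=np.array(d['dist'],float)
    R=cv2.Rodrigues(np.array(d['rvec'],float))[0];t=np.array(d['tvec'],float).ravel()
    p=cv2.undistortPoints(np.array([[[rc[1],rc[0]]]],float),K,D).ravel()
    v=R.T@np.array([p[0],p[1],1]);return -R.T@t, v/np.linalg.norm(v)
def atz(d,rc,z):
    c,v=ray(d,rc);return c+v*(z-c[2])/v[2]
def tri(l):
    A=np.zeros((3,3));b=np.zeros(3)
    for d,rc in l:
        c,v=ray(d,rc);P=np.eye(3)-np.outer(v,v);A+=P;b+=P@c
    x=np.linalg.solve(A,b)
    res=[np.linalg.norm((np.eye(3)-np.outer(v,v))@(x-c)) for c,v in [ray(d,rc) for d,rc in l]]
    return x,res
def proj(d,p):
    return cv2.projectPoints(np.array(p,float).reshape(-1,1,3),np.array(d['rvec'],float),np.array(d['tvec'],float),np.array(d['camera_matrix'],float),np.array(d['dist'],float))[0].reshape(-1,2)
E
python3 - <<'E'
from h import *
np.set_printoptions(precision=2,suppress=True)
s=readout.state();print(s)
for cam in ['top','side','wrist']:
    d=shot(cam,cam+'0.png')
    for n in ['bracket','bracket_leg','bracket_nose','fixture','mouth','bridge','buffer','hammer','tin','nutblock']:
        r=viewer.spot_point(cam,n)
        print(cam,n,[(np.round(q['centre'],1),round(q['conf'],2)) for q in r[:2]], atz(d,r[0]['centre'],{'bracket_leg':44,'bracket_nose':4,'bridge':38}.get(n,0)) if r else '')
E
```

```text
pics
{'clock': 0.0, 'joints': array([63.66, 26.84, -0.66, 91.88,  0.34, 61.38, -3.23]), 'dq': array([ 0.04, -0.02, -0.09, -0.04,  0.01, -0.09,  0.09]), 'effort': array([ -0.  , -53.24,   0.02, -25.13,   0.01,   0.01,  -0.  ]), 'tcp_pos': array([ 262.84, -593.92,  252.31]), 'eef_rot': array([[-0.  ,  0.91,  0.4 ],
       [ 0.  ,  0.4 , -0.91],
       [-1.  , -0.  , -0.  ]]), 'wrist_force': array([ 0.74,  0.46, -0.44]), 'ft_torque': array([ 0.  ,  0.02, -0.01]), 'width': 85.34727832417987}
top bracket [(array([212.9, 437.4]), 0.6), (array([208.1, 236.3]), 0.59)] [ 526.33 -389.22    0.  ]
top bracket_leg [(array([208.4, 210. ]), 0.66)] [516.08 308.02  44.  ]
top bracket_nose [(array([199.9, 257.4]), 0.59)] [550.23 172.42   4.  ]
top fixture [(array([232.6, 343.3]), 0.71), (array([215. , 440.2]), 0.46)] [456.62 -97.43   0.  ]
top mouth [(array([239.9, 308.9]), 0.74), (array([164.2, 291.2]), 0.62)] [431.08   8.35   0.  ]
top bridge [(array([228.7, 341.4]), 0.93)] [466.71 -89.33  38.  ]
top buffer [(array([225.3, 347.7]), 0.67)] [ 479.6  -110.58    0.  ]
top hammer [(array([167.1, 364.3]),
[... 463 characters left out ...]
89 -101.15    0.  ]
side mouth [(array([230.7, 364.1]), 0.87), (array([183. , 292.6]), 0.26)] [434.37  -0.31   0.  ]
side bridge [(array([199.7, 357.2]), 0.76), (array([182.9, 291.7]), 0.27)] [462.4  -75.01  38.  ]
side buffer [(array([199.3, 355.5]), 0.54), (array([233.3, 362.6]), 0.41)] [ 471.05 -121.35   -0.  ]
side hammer [(array([181.1, 291.2]), 0.76)] [ 663.1  -172.27    0.  ]
side tin [(array([141.7, 352.5]), 0.65)] [ 514.61 -403.12    0.  ]
side nutblock [(array([241.5, 265.9]), 0.7)] [672.81  79.46  -0.  ]
wrist bracket [] 
wrist bracket_leg [] 
wrist bracket_nose [] 
wrist fixture [] 
wrist mouth [] 
wrist bridge [] 
wrist buffer [] 
wrist hammer [] 
wrist tin [] 
wrist nutblock []
```

View pics/top0.png

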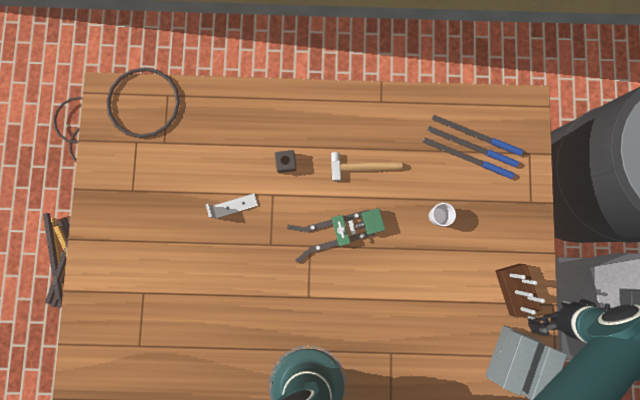

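View pics/side0.png

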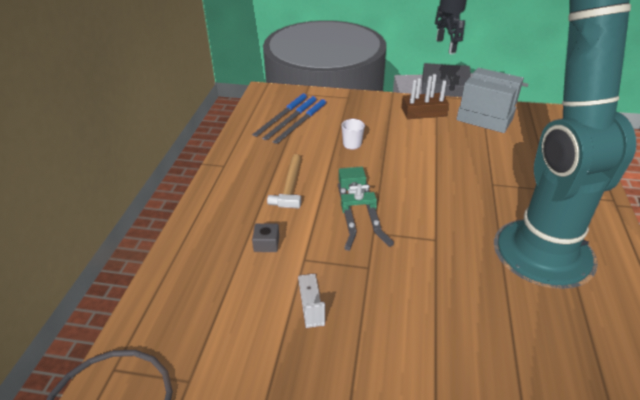

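The top view shows the bracket at about (232,206), its leg on the left and its nose towards the fixture. The mouth is near (309,240), the bridge at (341,229) and the buffer and housing at (372,221). The side view agrees. At about 3 mm per pixel this is too coarse, so I'll bring the wrist camera over.

>>> servo_tool([
  [1, [-0.03, 0.04, -0.045], 0],
  [1, [-0.06, 0.085, -0.09], 0],
  [1, [-0.08, 0.13, -0.135], 0],
  [1, [-0.08, 0.17, -0.18], 0],
  [1, [-0.08, 0.21, -0.225], 0],
  [1, [-0.08, 0.25, -0.27], 0],
  [1, [-0.08, 0.29, -0.315], 0],
  [1, [-0.08, 0.335, -0.36], 0],
  [1, [-0.08, 0.38, -0.405], 0],
  [1, [-0.08, 0.42, -0.45], 0],
])

```text
clock: 2.9
tcp_pos: [463.4, -17.5, 333.8]
eef_rot: [[0.001, 0.915, 0.404], [-0.001, 0.404, -0.915], [-1.0, 0.001, 0.001]]
wrist_force: [0.9, -1.3, 0.0]
width: 85.3
```

```bash
cat > look.py <<'E'
from h import *
import sys
np.set_printoptions(precision=2,suppress=True)
s=readout.state();print(s['clock'],s['tcp_pos'],s['eef_rot'].round(3).tolist())
tag=sys.argv[1]
d=shot('wrist','w%s.png'%tag)
import pickle
res={}
for n in ['bracket','bracket_leg','bracket_nose','fixture','mouth','bridge','buffer']:
        r=viewer.spot_point('wrist',n)
        print(n,[(np.round(q['centre'],1),round(q['conf'],2)) for q in r[:2]], atz(d,r[0]['centre'],{'bracket_leg':44,'bracket_nose':4,'bridge':38}.get(n,0)) if r else '')
        res[n]=r
pickle.dump((d,res),open('w%s.pkl'%tag,'wb'))
E
python3 look.py 1
```

```text
2.9 [463.45 -17.53 333.76] [[0.001, 0.915, 0.404], [-0.001, 0.404, -0.915], [-1.0, 0.001, 0.001]]
bracket [(array([ 12.3, 149.8]), 0.93)] [529.75 246.39   0.  ]
bracket_leg [] 
bracket_nose [(array([ 18.1, 206.1]), 0.76)] [551.18 179.34   4.  ]
fixture [(array([168.4, 368.4]), 0.64), (array([ 46.6, 493.5]), 0.48)] [461.28 -86.1    0.  ]
mouth [] 
bridge [(array([176. , 371.4]), 0.64)] [460.11 -85.61  38.  ]
buffer [(array([171.1, 386.8]), 0.72)] [ 468.27 -111.57    0.  ]
```

View pics/w1.png

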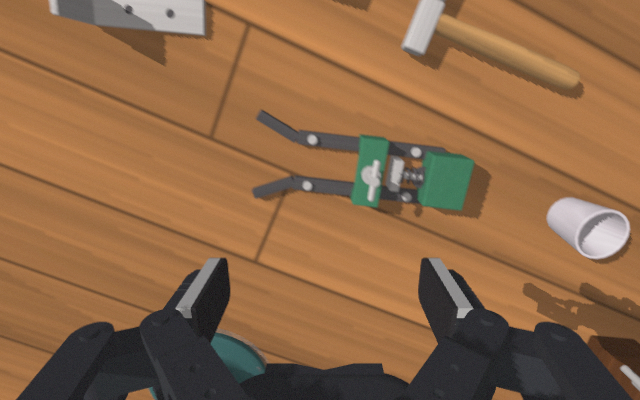

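Wrist view 1 shows the fixture clearly: rail screws at about (312,140) and (307,185), the bridge at (371,171), the pad at (396,174) and the housing at (445,180). The bracket is cut off at top left. I'll take a second view nearer to it.

>>> servo_tool([
  [1, [0, 0.03, -0.04], 0],
  [1, [0, 0.06, -0.08], 0],
  [1, [0, 0.09, -0.115], 0],
  [1, [0, 0.11, -0.135], 0],
  [1, [0, 0.11, -0.135], 0],
])

```text
clock: 3.92
tcp_pos: [509.1, 149.6, 333.1]
eef_rot: [[-0.0, 0.914, 0.406], [0.001, 0.406, -0.914], [-1.0, -0.0, -0.001]]
wrist_force: [-0.5, -0.4, -0.2]
width: 85.0
```

```bash
python3 look.py 2
```

```text
3.925 [509.1  149.61 333.06] [[-0.0, 0.914, 0.406], [0.001, 0.406, -0.914], [-1.0, -0.0, -0.001]]
bracket [] 
bracket_leg [(array([102.2, 206.3]), 0.57)] [508.19 304.35  44.  ]
bracket_nose [(array([110.6, 315.5]), 0.9)] [549.06 181.01   4.  ]
fixture [(array([237.9, 456.2]), 0.79)] [464.04 -87.13   0.  ]
mouth [(array([232.9, 390. ]), 0.82)] [430.81   8.     0.  ]
bridge [(array([250.4, 463.3]), 0.81)] [461.44 -83.66  38.  ]
buffer [(array([241.5, 474.1]), 0.95)] [ 469.89 -115.12    0.  ]
```

View pics/w2.png

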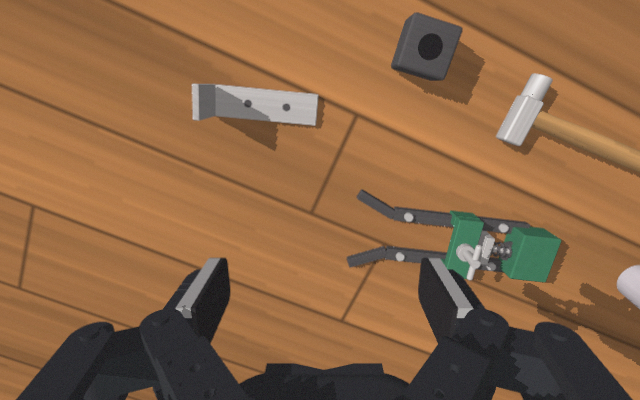

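Wrist view 2 shows the whole bracket: leg top at (203,102) and nose end at about (318,109). It also shows the fixture, with its mouth at about (390,233). I'll zoom in for precise corners.

```bash
python3 - <<'E'
import cv2,numpy as np
a=cv2.imread('pics/w2.png');b=cv2.imread('pics/w1.png')
def crop(im,x0,y0,w,h,f,fn):
    c=cv2.resize(im[y0:y0+h,x0:x0+w],None,fx=f,fy=f,interpolation=cv2.INTER_CUBIC)
    for x in range(x0-x0%10+10,x0+w,10):
        cv2.line(c,((x-x0)*f,0),((x-x0)*f,6 if x%50 else 16),(0,255,255),1)
        if x%20==0: cv2.putText(c,str(x),((x-x0)*f-10,26),0,.35,(0,255,255),1)
    for y in range(y0-y0%10+10,y0+h,10):
        cv2.line(c,(0,(y-y0)*f),(6,(y-y0)*f),(0,255,255),1)
        cv2.putText(c,str(y),(8,(y-y0)*f+4),0,.35,(0,255,255),1)
    cv2.imwrite('pics/'+fn,c)
crop(a,180,70,150,70,5,'c2b.png')
crop(b,245,100,240,120,3,'c1f.png')
crop(a,340,180,225,110,3,'c2f.png')
E
```

```text
(no output)
```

View pics/c2b.png

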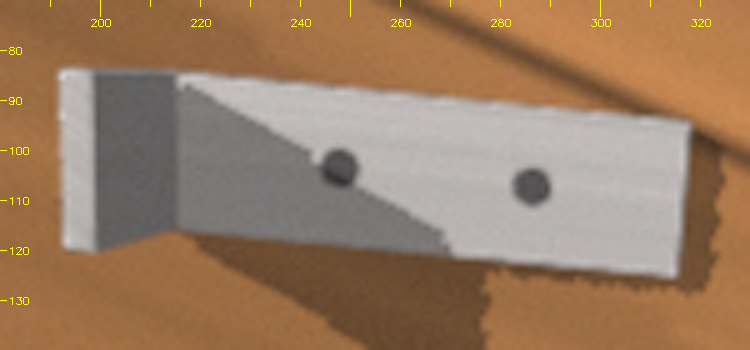

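View pics/c1f.png

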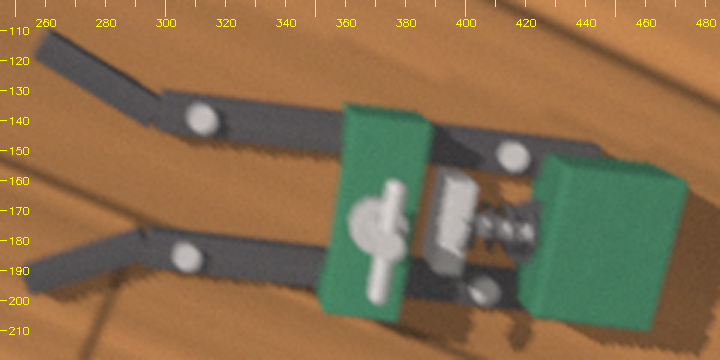

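View pics/c2f.png

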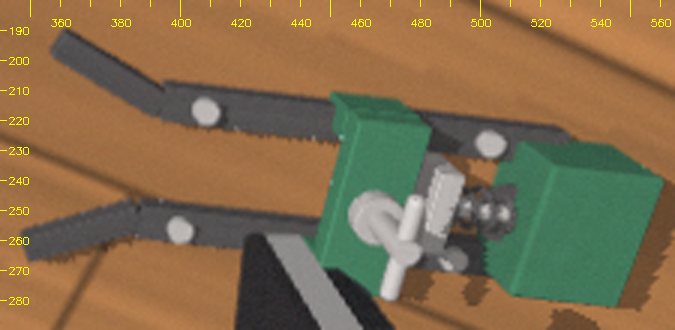

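```bash
cat > fit.py <<'E'
from h import *
import pickle
from scipy.optimize import least_squares
np.set_printoptions(precision=2,suppress=True)
d1=pickle.load(open('w1.pkl','rb'))[0];d2=pickle.load(open('w2.pkl','rb'))[0]
def T(q,p):
    c,s=np.cos(q[2]),np.sin(q[2]);p=np.array(p,float)
    return np.c_[q[0]+c*p[:,0]-s*p[:,1],q[1]+s*p[:,0]+c*p[:,1],p[:,2]+(q[3] if len(q)>3 else 0)]
F1=[((-17.5,45,38),(360,135)),((17.5,45,38),(388,140)),((-17.5,-45,38),(351.7,203.3)),((17.5,-45,38),(378,207)),((-100,23,12),(296.7,142)),((-100,-23,12),(294.3,175.7))]
F2=[((17.5,45,38),(484,221.7)),((17.5,-45,38),(467.5,278.7)),((-100,23,12),(394,218)),((-100,-23,12),(386,247))]
B2=[((-70,20,68),(192,84)),((-70,-20,68),(192.6,119.4)),((-62,20,68),(199,84.2)),((-62,-20,68),(199.4,120)),((70,20,8),(318.4,94.4)),((70,-20,8),(315.6,125.2))]
B1=[((70,-20,8),(203.5,35))]
def fit(sets,q0):
    def f(q): return np.concatenate([(proj(d,T(q,[a for a,_ in S]))-np.array([b for _,b in S])).ravel() for d,S in sets])
    r=least_squares(f,q0,loss='soft_l1');return r.x,f(r.x).reshape(-1,2)
for nm,sets,q0 in [('fix',[(d1,F1),(d2,F2)],[463,-85,-1.2,0]),('fix1',[(d1,F1)],[463,-85,-1.2]),('fix2',[(d2,F2)],[463,-85,-1.2]),('br',[(d2,B2),(d1,B1)],[530,240,-1.25,0]),('br2',[(d2,B2)],[530,240,-1.25])]:
    q,e=fit(sets,q0);q=q.copy();q[2]=np.degrees(q[2]);print(nm,q);print(e.T)
print(np.round(d1['camera_matrix'],1).tolist())
E
python3 fit.py
```

```text
fix [463.63 -81.96 -73.14   0.87]
[[ 2.25  1.88 -0.07 -0.45 -0.35 -1.14  0.36 -0.36 -1.66  0.48]
 [ 1.25 -0.32  0.37 -0.34  0.33 -0.22 -0.9  -0.58  0.46  0.09]]
fix1 [463.81 -81.59 -72.63]
[[ 1.63  1.25 -0.03 -0.42 -0.71 -1.19]
 [ 0.98 -0.84  0.07 -0.86  0.64  0.04]]
fix2 [462.76 -83.12 -73.81]
[[ 0.77 -0.63 -1.    0.77]
 [-0.1  -0.06  0.33 -0.14]]
br [528.63 246.06 -71.42  -0.9 ]
[[-0.5  -0.08 -0.27  0.12 -0.13  0.01  1.65]
 [-0.82  0.39 -0.34  0.44 -0.43  0.08  0.65]]
br2 [528.66 245.62 -71.54]
[[-0.39 -0.05 -0.14  0.17  0.2   0.26]
 [-0.82  0.47 -0.32  0.53 -0.17  0.38]]
[[331.1, 0.0, 323.8], [0.0, 331.1, 194.9], [0.0, 0.0, 1.0]]
```

>>> servo_tool([
  [1, [0.04, 0.02, -0.04], 1],
  [1, [0.07, 0.035, -0.08], 3],
  [1, [0.11, 0.05, -0.115], 5],
  [1, [0.15, 0.063, -0.146], 5.5],
  [1, [0.16, 0.063, -0.146], 5.5],
  [1, [0.16, 0.063, -0.146], 5.5],
])

```text
clock: 5.08
tcp_pos: [507.4, 306.5, 172.8]
eef_rot: [[-0.001, 0.949, 0.315], [-0.001, 0.315, -0.949], [-1.0, -0.001, 0.001]]
wrist_force: [0.3, -0.1, 0.9]
width: 85.2
```

```bash
python3 look.py 3
```

```text
5.075 [507.44 306.55 172.77] [[-0.001, 0.949, 0.315], [-0.001, 0.315, -0.949], [-1.0, -0.001, 0.001]]
bracket [(array([176. , 397.1]), 0.9)] [530.06 244.28   0.  ]
bracket_leg [(array([190.5, 325. ]), 0.72)] [509.37 307.03  44.  ]
bracket_nose [(array([176.6, 472.2]), 0.74)] [551.7  180.71   4.  ]
fixture [] 
mouth [(array([323.6, 562.6]), 0.7)] [433.72  11.4    0.  ]
bridge [] 
buffer []
```

View pics/w3.png

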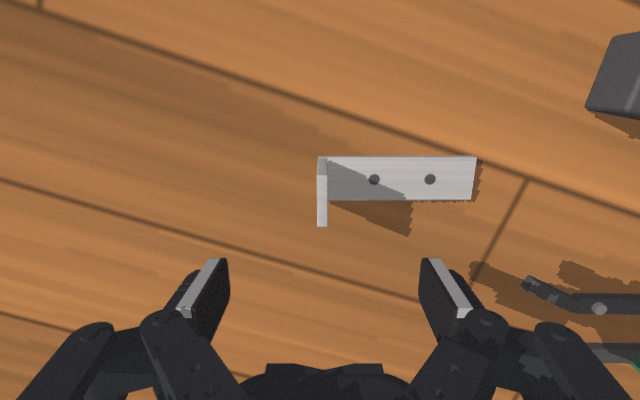

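```bash
cat > crop.py <<'E'
import cv2,sys
fn,x0,y0,w,h,f,out=sys.argv[1],*map(int,sys.argv[2:7]),sys.argv[7]
im=cv2.imread('pics/'+fn)
c=cv2.resize(im[y0:y0+h,x0:x0+w],None,fx=f,fy=f,interpolation=cv2.INTER_CUBIC)
for x in range(x0-x0%10+10,x0+w,10):
    cv2.line(c,((x-x0)*f,0),((x-x0)*f,8),(0,255,255),1)
    if x%20==0: cv2.putText(c,str(x),((x-x0)*f-10,20),0,.35,(0,255,255),1)
for y in range(y0-y0%10+10,y0+h,10):
    cv2.line(c,(0,(y-y0)*f),(6,(y-y0)*f),(0,255,255),1); cv2.putText(c,str(y),(8,(y-y0)*f+4),0,.35,(0,255,255),1)
cv2.imwrite('pics/'+out,c)
E
python3 crop.py w3.png 305 145 190 90 4 c3.png
```

```text
(no output)
```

View pics/c3.png

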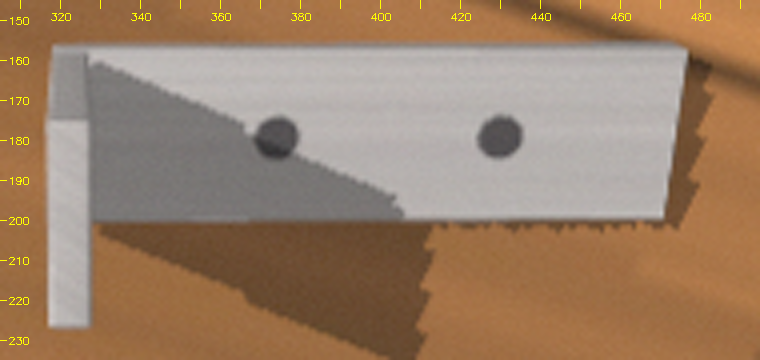

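```bash
cat >> fit.py <<'E'
print('---3')
d3=pickle.load(open('w3.pkl','rb'))[0]
B3=[((-70,20,68),(316.8,174.8)),((-62,20,68),(327.3,175)),((-70,-20,68),(317,226.5)),((-62,-20,68),(327.5,226.5)),((70,20,8),(477,157.3)),((70,-20,8),(471,199.7))]
for nm,sets in [('3',[(d3,B3)]),('23',[(d3,B3),(d2,B2)])]:
  q,e=fit(sets,[528,246,-1.25,0]);q=q.copy()
  print(nm,T(q,[(-66,0,44),(70,0,4)]));q[2]=np.degrees(q[2]);print(q);print(e.T)
E
python3 fit.py | sed -n '/---3/,$p'
```

```text
---3
3 [[507.55 308.62  42.23]
 [550.45 179.56   2.23]]
[528.37 245.99 -71.61  -1.77]
[[-0.32  0.51 -0.08  0.17 -0.02 -0.29]
 [-0.08 -0.29  0.23  0.22 -0.28  0.21]]
23 [[507.53 308.63  42.24]
 [550.49 179.59   2.24]]
[528.38 246.01 -71.59  -1.76]
[[-0.35  0.47 -0.08  0.16 -0.04 -0.29 -0.18  0.13  0.04  0.31 -0.12 -0.07]
 [-0.06 -0.28  0.24  0.23 -0.33  0.16 -0.77  0.35 -0.26  0.42 -0.08  0.34]]
```

The leg is at (507.5, 308.6), yaw −71.6°, and the measured height agrees to 2 mm. I'll descend over the leg and grip it.

>>> servo_tool([
  [1, [0.03, 0.001, -0.002], 0],
  [1, [0.07, 0.001, -0.002], 0],
  [1, [0.105, 0.001, -0.002], 0],
  [1, [0.125, 0.001, -0.002], 0],
  [1, [0.125, 0.001, -0.002], 0],
  [-1, [0.125, 0.001, -0.002], 0],
  [-1, [0.125, 0.001, -0.002], 0],
  [-1, [0.125, 0.001, -0.002], 0],
  [-1, [0.125, 0.001, -0.002], 0],
  [-1, [0.125, 0.001, -0.002], 0],
], force=50)

```text
clock: 6.72
tcp_pos: [508.1, 309.3, 48.8]
eef_rot: [[0.001, 0.949, 0.315], [-0.001, 0.315, -0.949], [-1.0, 0.0, 0.001]]
wrist_force: [-0.2, -2.6, 5.8]
width: 7.7
```

```bash
python3 look.py 4
```

```text
6.725 [508.12 309.27  48.75] [[0.001, 0.949, 0.315], [-0.001, 0.315, -0.949], [-1.0, 0.0, 0.001]]
bracket [(array([237.1, 438. ]), 0.61)] [528.1  249.14   0.  ]
bracket_leg [(array([279.5, 324.8]), 0.61)] [508.89 309.84  44.  ]
bracket_nose [(array([239.9, 566.6]), 0.91)] [550.21 182.65   4.  ]
fixture [(array([280.3, 323.3]), 0.39)] [481.37 301.52   0.  ]
mouth [] 
bridge [] 
buffer []
```

View pics/w4.png

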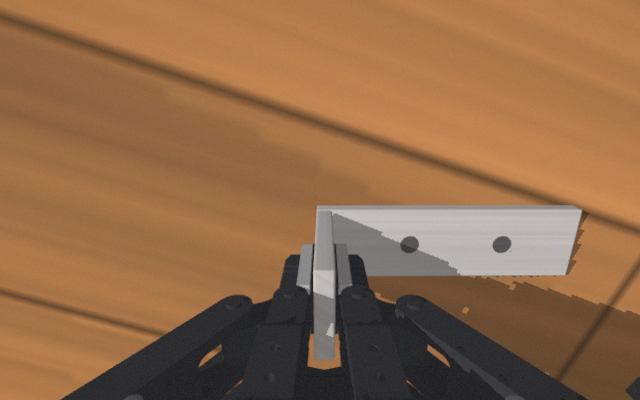

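The leg is gripped (7.7 mm) with the bracket square in the jaws. Next I slide it on the bench to a pose lined up before the mouth.

>>> servo_tool([
  [-1, [-0.001, -0.008, 0.003], 0],
  [-1, [-0.001, -0.028, 0.009], 0.3],
  [-1, [-0.001, -0.05, 0.016], 0.6],
  [-1, [-0.001, -0.075, 0.024], 0.9],
  [-1, [-0.001, -0.1, 0.033], 1.2],
  [-1, [-0.001, -0.125, 0.041], 1.5],
  [-1, [-0.001, -0.145, 0.047], 1.5],
  [-1, [-0.001, -0.158, 0.051], 1.5],
  [-1, [-0.001, -0.158, 0.051], 1.5],
])

```text
clock: 8.25
tcp_pos: [372.7, 211.0, 49.0]
eef_rot: [[-0.001, 0.957, 0.29], [-0.001, 0.29, -0.957], [-1.0, -0.002, 0.001]]
wrist_force: [-0.3, 0.3, -4.8]
width: 7.2
```

```bash
python3 look.py 5; python3 - <<'E'
from h import *
shot('side','s5.png');shot('top','t5.png')
E
python3 crop.py w5.png 300 150 340 250 2 c5.png; python3 crop.py s5.png 240 130 200 140 4 cs5.png
```

```text
8.25 [372.68 210.97  49.04] [[-0.001, 0.957, 0.29], [-0.001, 0.29, -0.957], [-1.0, -0.002, 0.001]]
bracket [(array([236.1, 442.7]), 0.64)] [392.22 147.96   0.  ]
bracket_leg [(array([282. , 325.8]), 0.65)] [372.15 210.71  44.  ]
bracket_nose [] 
fixture [] 
mouth [] 
bridge [] 
buffer []
```

View pics/w5.png

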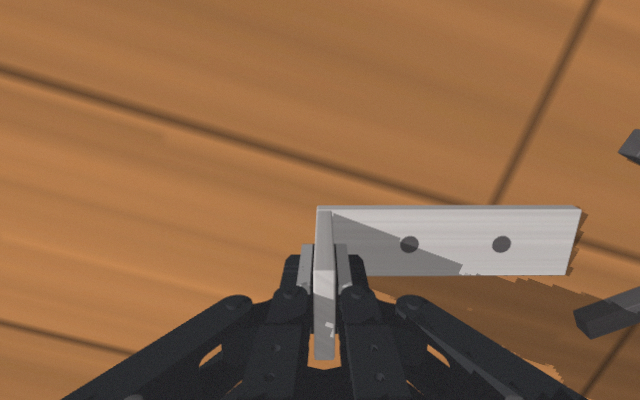

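View pics/cs5.png

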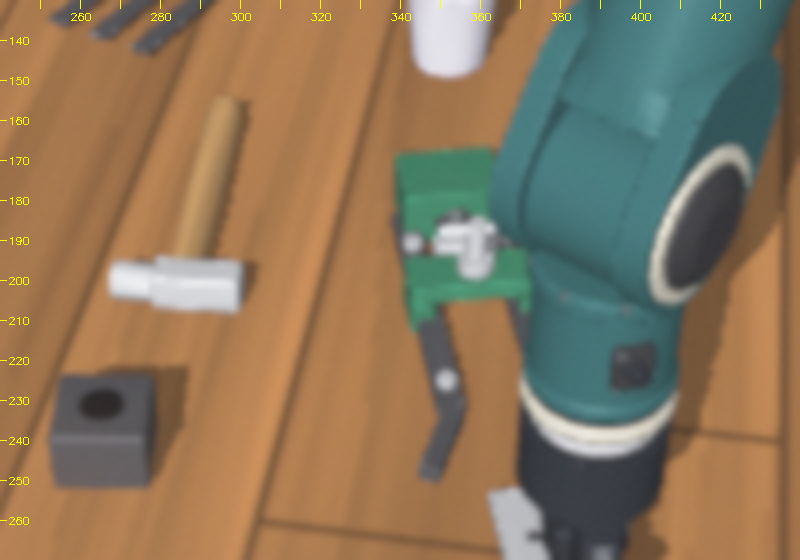

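```bash
cat > chk.py <<'E'
from h import *
import pickle,sys
from fit import T
d=pickle.load(open('w%s.pkl'%sys.argv[1],'rb'))[0]
q=[463.6,-82,np.radians(-73.1)]
for p in [(-154,48,12),(-154,-48,12),(-100,23,12),(-100,-23,12),(-100,23,0),(-17.5,45,38),(-17.5,-45,38)]: print(p,proj(d,T(q,[p]))[0])
E
python3 chk.py 5|tail -7;python3 crop.py w5.png 540 110 100 240 3 c5.png
```

```text
(-154, 48, 12) [640.73 153.6 ]
(-154, -48, 12) [590.41 318.28]
(-100, 23, 12) [729.06 202.11]
(-100, -23, 12) [697.33 280.08]
(-100, 23, 0) [704.02 194.72]
(-17.5, 45, 38) [997.03 174.02]
(-17.5, -45, 38) [888.63 343.66]
```

View pics/c5.png

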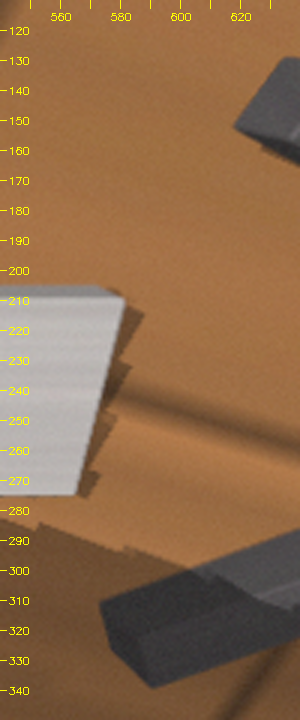

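```bash
cat > chk2.py <<'E'
from h import *
import pickle
d=pickle.load(open('w5.pkl','rb'))[0]
t=np.radians(-73.1);R=np.array([[np.cos(t),np.sin(t)],[-np.sin(t),np.cos(t)]])
def fx(p):return R@(np.array(p[:2])-[463.6,-82])
np.set_printoptions(precision=2,suppress=True)
for nm,rc,z in [('noseL',(208.5,581),8),('noseR',(274.5,566.5),8),('flL',(152,618),12),('flR',(310,573),12),('legL',(206,318),0)]:
    p=atz(d,rc,z);print(nm,p,fx(p))
print(fx(readout.state()['tcp_pos']))
# bracket pose from TCP
E
python3 chk2.py; sed -n 1,12p fit.py >/dev/null
python3 - <<'E'
import sys; sys.path.insert(0,'.')
import io,contextlib
with contextlib.redirect_stdout(io.StringIO()):
    from fit import *
d5=pickle.load(open('w5.pkl','rb'))[0]
for z in (8,12):print(proj(d5,T([463.6,-82,np.radians(-73.1)],[(-165,0,z),(-100,0,z)])))
E
```

```text
noseL [430.6   88.87   8.  ] [-173.08   18.09]
noseR [393.22  75.83   8.  ] [-171.47  -21.46]
flL [462.16  90.46  12.  ] [-165.44   48.75]
flR [375.08  64.16  12.  ] [-165.59  -42.21]
legL [389.17 220.12   0.  ] [-310.71   16.61]
[-307.17   -0.42]
[[587.55 239.81]
 [704.61 239.39]]
[[593.21 243.16]
 [712.62 242.7 ]]
```

```bash
cat > chk3.py <<'E'
import io,contextlib
with contextlib.redirect_stdout(io.StringIO()):
    from fit import *
d5=pickle.load(open('w5.pkl','rb'))[0]
t=np.radians(-73.1);R=np.array([[np.cos(t),np.sin(t)],[-np.sin(t),np.cos(t)]])
def fx(p):return R@(np.array(p[:2])-[463.6,-82])
U=[(d1,(119,257.7)),(d2,(195.7,357)),(d5,(152,618))]
L=[(d1,(192.3,253)),(d2,(258.7,347.3)),(d5,(310,573))]
for S in (U,L):
    for d,rc in S: print(fx(atz(d,rc,12)),end=' ')
    x,r=tri(S);print('tri',fx(x),x,r)
for nm,f in (('mU',[(d1,(142,296.7)),(d2,(218,394))]),('mL',[(d1,(175.7,294.3)),(d2,(247,386))])):
    print(nm,[fx(atz(d,rc,12)) for d,rc in f])
E
python3 chk3.py
for i in 1 2; do :; done
python3 crop.py w1.png 250 100 100 100 7 z1.png; python3 crop.py w2.png 345 180 100 90 7 z2.png
```

```text
[-153.18   47.31] [-155.5   50.6] [-165.44   48.75] tri [-154.63   46.44] [463.08  79.45   0.37] [np.float64(0.8164045111638218), np.float64(0.9180361246629326), np.float64(0.21730960079549172)]
[-153.79  -54.19] [-154.57  -49.64] [-165.59  -42.21] tri [-153.99  -55.56] [365.67  49.19  -0.04] [np.float64(3.2148539968722547), np.float64(1.2576889545383692), np.float64(3.2997118440175606)]
mU [array([-99.66,  23.45]), array([-97.55,  23.78])]
mL [array([-98.51, -23.25]), array([-100.54,  -23.26])]
```

View pics/z1.png

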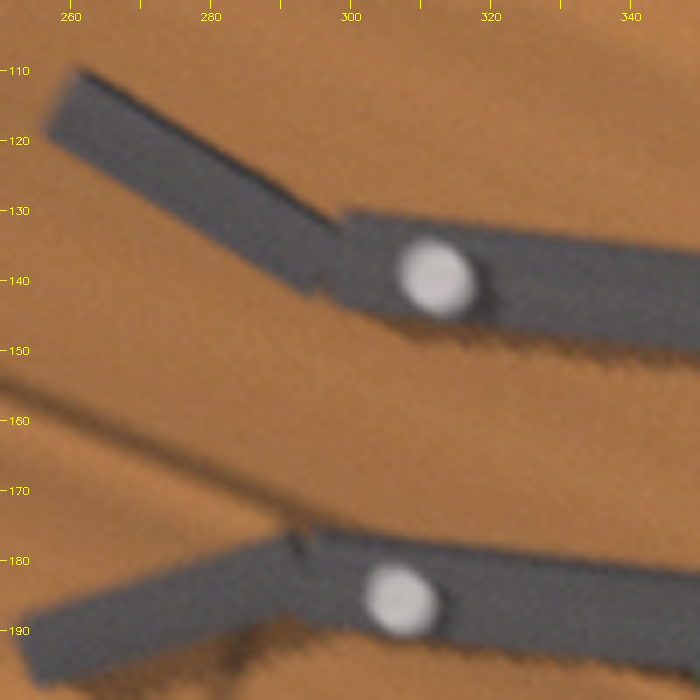

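View pics/z2.png

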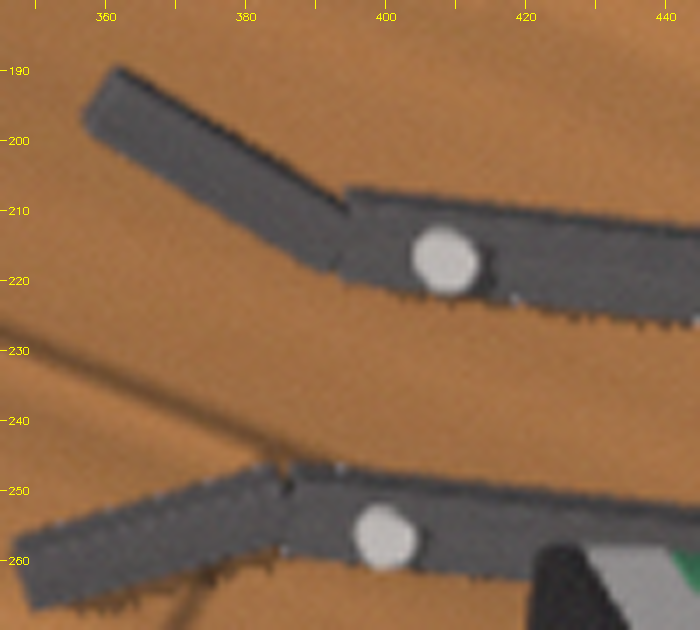

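```bash
cat >> chk3.py <<'E'
print('z0',fx(atz(d5,(152,618),0)),fx(atz(d5,(310,573),0)))
E
python3 chk3.py|tail -1
```

```text
z0 [-154.58   46.42] [-154.74  -51.5 ]
```

The corrected reading puts the flare tips at fixture (−154, about ±49). In the same image the bracket's centreline is within about 1 mm of the flare's. The bracket hangs slightly, so I'll lower it a touch and advance into the flare.

>>> servo_tool([
  [-1, [0.001, 0, 0.004], 0],
  [-1, [0.001, 0, 0.011], 0],
  [-1, [0.001, 0, 0.018], 0],
  [-1, [0.001, 0, 0.025], 0],
  [-1, [0.001, 0, 0.032], 0],
  [-1, [0.001, 0, 0.039], 0],
  [-1, [0.001, 0, 0.046], 0],
  [-1, [0.001, 0, 0.053], 0],
  [-1, [0.001, 0, 0.058], 0],
  [-1, [0.001, 0, 0.058], 0],
])

```text
clock: 10.0
tcp_pos: [391.4, 155.9, 48.7]
eef_rot: [[0.001, 0.957, 0.29], [0.0, 0.29, -0.957], [-1.0, 0.001, -0.0]]
wrist_force: [-1.4, 3.2, 5.8]
width: 7.6
```

```bash
python3 look.py 6; python3 - <<'E'
from h import *
print(readout.state()['wrist_force'],readout.state()['ft_torque'])
E
python3 crop.py w6.png 440 150 200 190 4 c6.png
```

```text
10.0 [391.36 155.9   48.7 ] [[0.001, 0.957, 0.29], [0.0, 0.29, -0.957], [-1.0, 0.001, -0.0]]
bracket [] 
bracket_leg [(array([278.9, 325.4]), 0.67)] [392.52 156.32  44.  ]
bracket_nose [(array([238. , 565.3]), 0.6)] [431.    29.77   4.  ]
fixture [] 
mouth [(array([239., 569.]), 0.42)] [430.14  23.78   0.  ]
bridge [] 
buffer [] 
[-0.17377332  2.69207166  6.55208816] [ 0.68224484  0.28562327 -0.03111318]
```

View pics/c6.png

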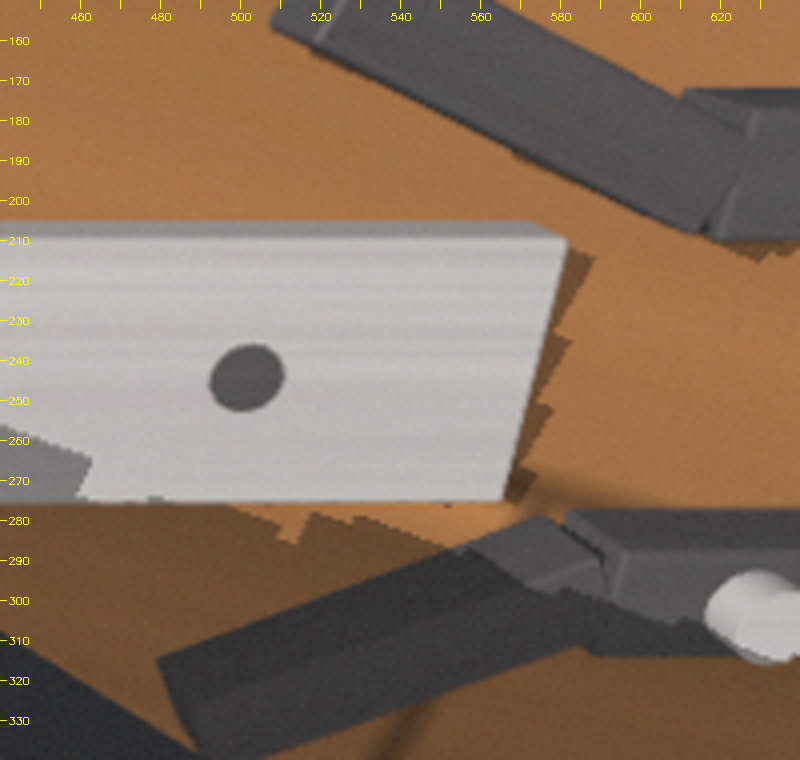

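```bash
python3 crop.py w6.png 580 160 60 130 6 c6b.png; cat > chk4.py <<'E'
import io,contextlib
with contextlib.redirect_stdout(io.StringIO()):
    from chk3 import *
d6=pickle.load(open('w6.pkl','rb'))[0]
for nm,rc,z in [('noseL',(210,581.5),8),('noseR',(275,565.5),8),('noseL0',(205.5,573),0),('mU0',(209.5,616),0),('mU12',(209.5,619),12),('mL0',(277,583),0),('mL12',(287,597),12),('rL0',(277,639),0),('rL12',(287,639),12)]:
    print(nm,fx(atz(d6,rc,z)))
E
python3 chk4.py
```

```text
noseL [-114.76   19.3 ]
noseR [-114.25  -19.57]
noseL0 [-113.43   18.88]
mU0 [-88.91  16.5 ]
mU12 [-98.74  21.07]
mL0 [-96.78 -25.98]
mL12 [-98.13 -24.81]
rL0 [-63.09 -26.2 ]
rL12 [-74.36 -24.98]
```

View pics/c6b.png

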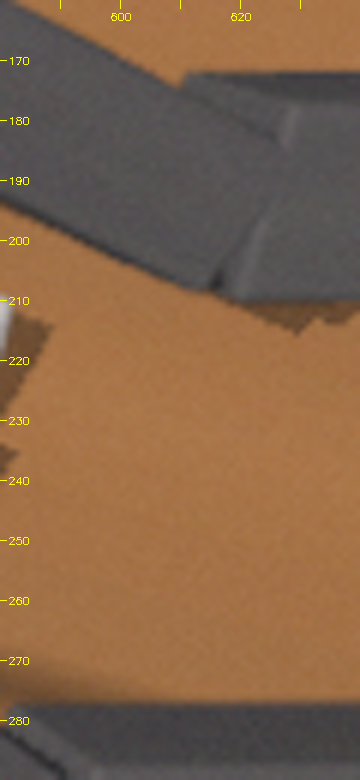

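In the same picture the channel's centre is about 1.9 mm towards −y from the bracket's. I'll correct that and continue in.

>>> servo_tool([
  [-1, [-0.0003, -0.001, 0], 0],
  [-1, [-0.0003, -0.0018, 0.002], 0],
  [-1, [-0.0003, -0.0018, 0.007], 0],
  [-1, [-0.0003, -0.0018, 0.012], 0],
  [-1, [-0.0003, -0.0018, 0.018], 0],
  [-1, [-0.0003, -0.0018, 0.024], 0],
  [-1, [-0.0003, -0.0018, 0.03], 0],
  [-1, [-0.0003, -0.0018, 0.035], 0],
  [-1, [-0.0003, -0.0018, 0.035], 0],
])

```text
clock: 11.52
tcp_pos: [398.9, 121.9, 48.7]
eef_rot: [[-0.0, 0.957, 0.29], [-0.0, 0.29, -0.957], [-1.0, -0.0, -0.0]]
wrist_force: [-0.6, 3.7, 5.1]
width: 7.2
```

```bash
python3 look.py 7; python3 - <<'E'
from h import *
print(readout.state()['wrist_force'],readout.state()['ft_torque'])
E
python3 crop.py w7.png 440 150 200 190 4 c7.png
```

```text
11.525 [398.94 121.89  48.7 ] [[-0.0, 0.957, 0.29], [-0.0, 0.29, -0.957], [-1.0, -0.0, -0.0]]
bracket [(array([234.6, 444. ]), 0.89)] [419.75  58.77   0.  ]
bracket_leg [(array([281. , 322.3]), 0.87)] [398.7  123.29  44.  ]
bracket_nose [(array([241. , 565.2]), 0.86)] [436.93  -5.13   4.  ]
fixture [] 
mouth [] 
bridge [(array([279.4, 323.6]), 0.72)] [395.94 121.88  38.  ]
buffer [] 
[-1.37275206  2.8603871   5.63432515] [0.72979057 0.13169173 0.05851886]
```

View pics/c7.png

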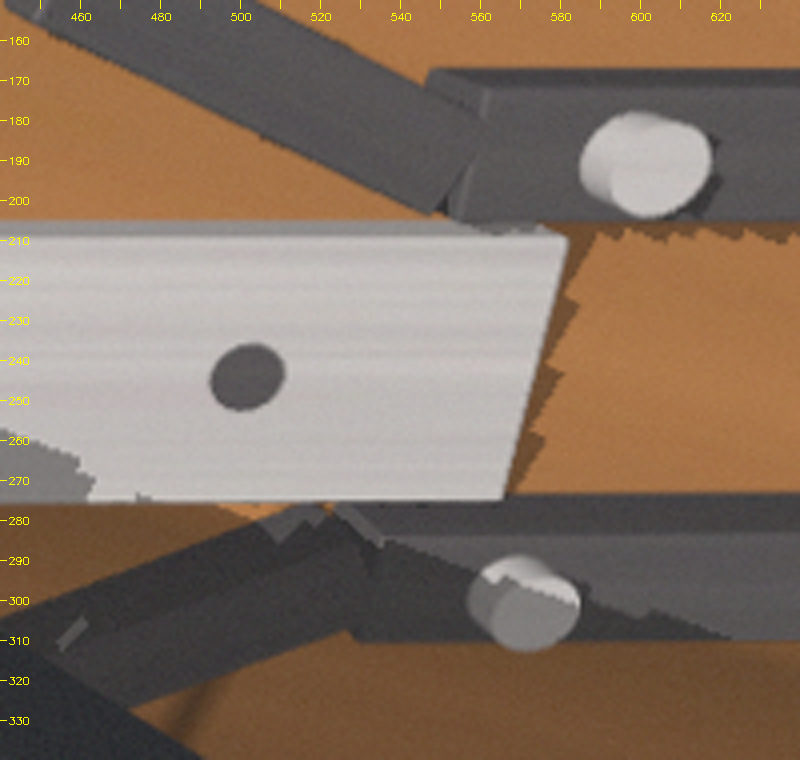

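The nose is between the rails and centred within about 0.6 mm. Continuing under the bridge.

>>> servo_tool([
  [-1, [-0.0002, -0.0006, 0.005], 0],
  [-1, [-0.0002, -0.0006, 0.012], 0],
  [-1, [-0.0002, -0.0006, 0.02], 0],
  [-1, [-0.0002, -0.0006, 0.028], 0],
  [-1, [-0.0002, -0.0006, 0.036], 0],
  [-1, [-0.0002, -0.0006, 0.044], 0],
  [-1, [-0.0002, -0.0006, 0.052], 0],
  [-1, [-0.0002, -0.0006, 0.06], 0],
  [-1, [-0.0002, -0.0006, 0.06], 0],
])

```text
clock: 13.05
tcp_pos: [416.3, 63.0, 48.7]
eef_rot: [[-0.0, 0.957, 0.289], [-0.001, 0.289, -0.957], [-1.0, -0.0, 0.001]]
wrist_force: [0.9, 0.1, 2.4]
width: 7.3
```

```bash
python3 look.py 8; python3 - <<'E'
from h import *
print(readout.state()['wrist_force'],readout.state()['ft_torque'])
E
python3 crop.py w8.png 440 150 200 190 4 c8.png
```

```text
13.05 [416.29  63.01  48.71] [[-0.0, 0.957, 0.289], [-0.001, 0.289, -0.957], [-1.0, -0.0, 0.001]]
bracket [(array([236.9, 444.1]), 0.69)] [435.64  -0.89   0.  ]
bracket_leg [(array([278.6, 324.2]), 0.78)] [417.39  63.96  44.  ]
bracket_nose [(array([241.1, 567.1]), 0.87)] [454.25 -65.36   4.  ]
fixture [(array([234.9, 599.5]), 0.91)] [462.03 -84.86   0.  ]
mouth [] 
bridge [] 
buffer [] 
[ 0.79224747 -3.36144035  1.86268611] [-0.65477765 -0.27747378 -0.00599113]
```

View pics/c8.png

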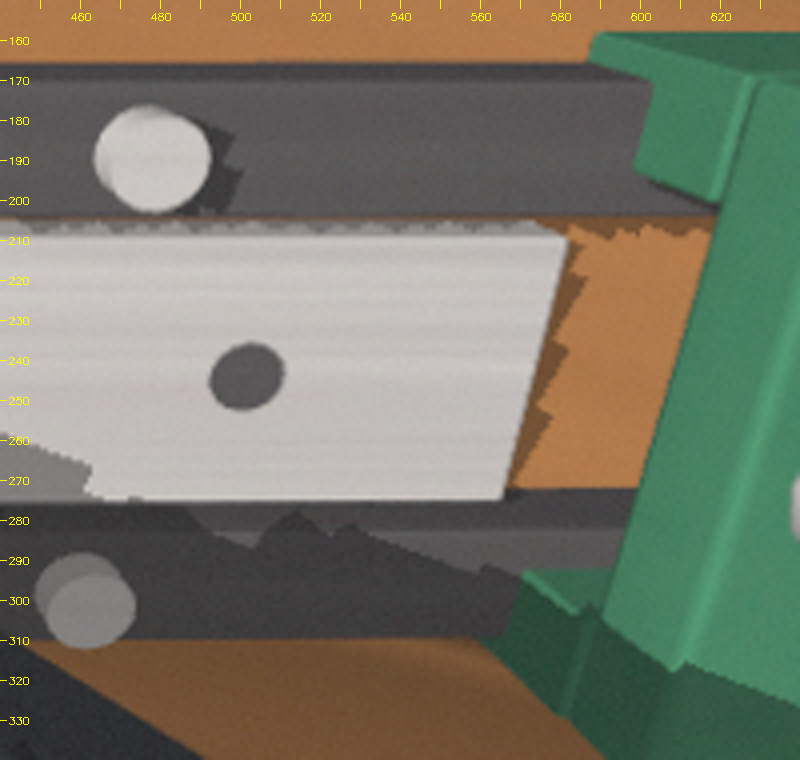

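Now well centred, with the nose about to go under the bridge. Next I advance to just short of the pad.

>>> servo_tool([
  [-1, [0, 0, 0.005], 0],
  [-1, [0, 0, 0.011], 0],
  [-1, [0, 0, 0.018], 0],
  [-1, [0, 0, 0.025], 0],
  [-1, [0, 0, 0.032], 0],
  [-1, [0, 0, 0.038], 0],
  [-1, [0, 0, 0.04], 0],
  [-1, [0, 0, 0.04], 0],
])

```text
clock: 14.45
tcp_pos: [427.7, 25.6, 48.7]
eef_rot: [[-0.0, 0.957, 0.29], [-0.001, 0.29, -0.957], [-1.0, -0.0, 0.001]]
wrist_force: [-0.4, 0.9, 0.2]
width: 7.5
```

```bash
cat > f.py <<'E'
from h import *
np.set_printoptions(precision=2,suppress=True)
s=readout.state();F=s['wrist_force'];t=np.radians(-73.1);c,n=np.array([np.cos(t),np.sin(t)]),np.array([-np.sin(t),np.cos(t)])
r=s['tcp_pos'][:2]-[463.6,-82]
print(s['clock'],s['tcp_pos'],'F',F,'along',F[:2]@c,'lat',F[:2]@n,'noseX',r@c+136,'y',r@n,'w',s['width'],'yaw',np.degrees(np.arctan2(s['eef_rot'][1,2],s['eef_rot'][0,2])))
E
python3 f.py;python3 look.py 9
```

```text
14.45 [427.65  25.61  48.72] F [-0.39  0.94  0.18] along -1.0098814643559428 lat -0.10244801105284049 noseX 22.58332653686807 y -3.111267377160276 w 7.451579901360726 yaw -73.16190945444814
14.45 [427.65  25.61  48.72] [[-0.0, 0.957, 0.29], [-0.001, 0.29, -0.957], [-1.0, -0.0, 0.001]]
bracket [(array([239.4, 442.3]), 0.64)] [445.38 -37.88   0.  ]
bracket_leg [(array([280.2, 321. ]), 0.63)] [427.6   27.64  44.  ]
bracket_nose [] 
fixture [(array([236. , 529.9]), 0.88)] [461.57 -84.41   0.  ]
mouth [(array([236.9, 529.4]), 0.49)] [460.99 -84.41   0.  ]
bridge [(array([271.8, 580.8]), 0.9)] [461.97 -85.18  38.  ]
buffer []
```

View pics/w9.png

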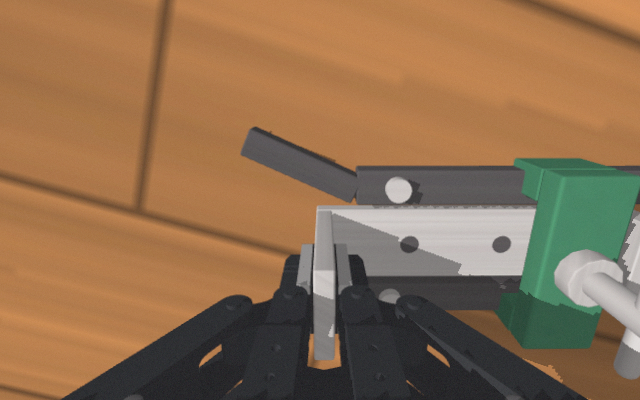

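>>> servo_tool([
  [-1, [0, 0, 0.002], 0],
  [-1, [0, 0, 0.004], 0],
  [-1, [0, 0, 0.006], 0],
  [-1, [0, 0, 0.009], 0],
  [-1, [0, 0, 0.012], 0],
  [-1, [0, 0, 0.012], 0],
])

```text
clock: 15.6
tcp_pos: [431.2, 14.3, 48.7]
eef_rot: [[0.0, 0.957, 0.29], [-0.0, 0.29, -0.957], [-1.0, -0.0, 0.0]]
wrist_force: [0.7, 0.6, -1.4]
width: 7.4
```

```bash
python3 f.py
```

```text
15.6 [431.16  14.29  48.73] F [ 0.7   0.58 -1.35] along -0.35436154994998975 lat 0.8349676029734313 noseX 34.43377871383343 y -3.047334871770442 w 7.391839264682392 yaw -73.15356495770877
```

>>> servo_tool([
  [-1, [0, 0, 0.002], 0],
  [-1, [0, 0, 0.004], 0],
  [-1, [0, 0, 0.006], 0],
  [-1, [0, 0, 0.006], 0],
])

```text
clock: 16.1
tcp_pos: [432.6, 9.3, 48.7]
eef_rot: [[-0.0, 0.957, 0.291], [0.0, 0.291, -0.957], [-1.0, -0.0, -0.0]]
wrist_force: [-1.8, 4.7, -1.2]
width: 7.1
```

```bash
python3 f.py
```

```text
16.1 [432.63   9.32  48.72] F [-1.84  4.71 -1.16] along -5.037059880100377 lat -0.3878982915367672 noseX 39.62039647165888 y -3.0811792799910656 w 7.139097951612525 yaw -73.10955325678032
```

>>> servo_tool([
  [-1, [0, 0, 0.002], 0],
  [-1, [0, 0, 0.004], 0],
  [-1, [0, 0, 0.005], 0],
  [-1, [0, 0, 0.005], 0],
  [-1, [0, 0, 0.005], 0],
])

```text
clock: 16.73
tcp_pos: [433.8, 5.3, 48.7]
eef_rot: [[-0.0, 0.957, 0.291], [0.001, 0.291, -0.957], [-1.0, -0.0, -0.001]]
wrist_force: [-2.7, 6.2, -0.2]
width: 7.5
```

```bash
python3 f.py; python3 look.py 10 >/dev/null; python3 f.py
```

```text
16.725 [433.8    5.31  48.71] F [-2.67  6.16 -0.21] along -6.668531815888425 lat -0.7606363603392616 noseX 43.79555195054883 y -3.1296259267845308 w 7.462101760728645 yaw -73.06711924274566
17.125 [433.83   5.33  48.71] F [-3.1   6.66  1.06] along -7.2715033498486665 lat -1.028096273076358 noseX 43.782777815224165 y -3.098656414386293 w 7.5884346075412905 yaw -73.06680763272107
```

View pics/w10.png

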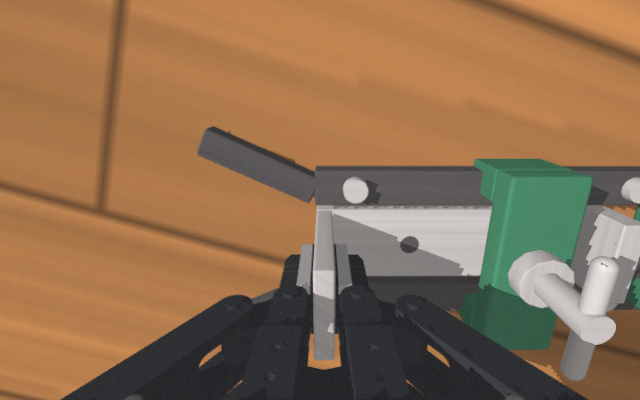

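Position (43.8 mm, so 6.9 N expected) and measured force (about 7 N) agree. Pushing on to about 10 N.

>>> servo_tool([
  [-1, [0, 0, 0.002], 0],
  [-1, [0, 0, 0.004], 0],
  [-1, [0, 0, 0.006], 0],
  [-1, [0, 0, 0.007], 0],
  [-1, [0, 0, 0.007], 0],
  [-1, [0, 0, 0.007], 0],
  [-1, [0, 0, 0.007], 0],
])

```text
clock: 18.0
tcp_pos: [435.5, -0.3, 48.7]
eef_rot: [[-0.001, 0.956, 0.292], [0.002, 0.292, -0.956], [-1.0, -0.0, -0.002]]
wrist_force: [-4.6, 10.1, 2.3]
width: 7.6
```

```bash
python3 f.py; python3 - <<'E'
from h import *
import time
shot('top','t11.png');shot('side','s11.png')
c=np.array([np.cos(np.radians(-73.1)),np.sin(np.radians(-73.1))])
a=[]
for i in range(10):
    viewer.read_camera('top');a.append(-readout.state()['wrist_force'][:2]@c)
print(np.round(a,1),np.mean(a))
E
python3 f.py;python3 look.py 11
python3 crop.py t11.png 250 140 220 130 3 ct11.png;python3 crop.py s11.png 240 110 200 150 4 cs11.png
```

```text
18.0 [435.51  -0.3   48.73] F [-4.62 10.06  2.25] along -10.9698527914274 lat -1.49403660440598 noseX 49.66725591578789 y -3.1257055965258083 w 7.624841526989735 yaw -73.01773908918989
[10.4 10.3 11.1 11.2 11.2 11.2 10.1 10.4 10.8 10.2] 10.693286480594784
18.6 [435.54  -0.29  48.73] F [-3.32  9.6   1.56] along -10.15099632932749 lat -0.3836074225183452 noseX 49.66405992908025 y -3.0951713179383753 w 7.544921769527484 yaw -73.01841861399501
18.6 [435.54  -0.29  48.73] [[-0.001, 0.956, 0.292], [0.002, 0.292, -0.956], [-1.0, -0.0, -0.002]]
bracket [(array([237.3, 440.6]), 0.76)] [454.37 -62.05   0.  ]
bracket_leg [(array([281.7, 323.7]), 0.62)] [435.08   0.42  44.  ]
bracket_nose [(array([240. , 566.5]), 0.81)] [ 474.55 -127.27    4.  ]
fixture [(array([236.6, 482.5]), 0.75)] [461.65 -84.4    0.  ]
mouth [] 
bridge [(array([273.5, 520.8]), 0.75)] [461.5  -84.79  38.  ]
buffer [(array([235.7, 563.8]), 0.8)] [ 475.54 -128.09    0.  ]
```

View pics/w11.png

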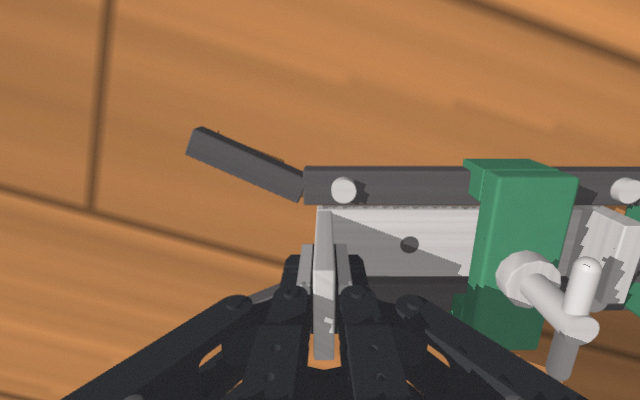

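View pics/cs11.png

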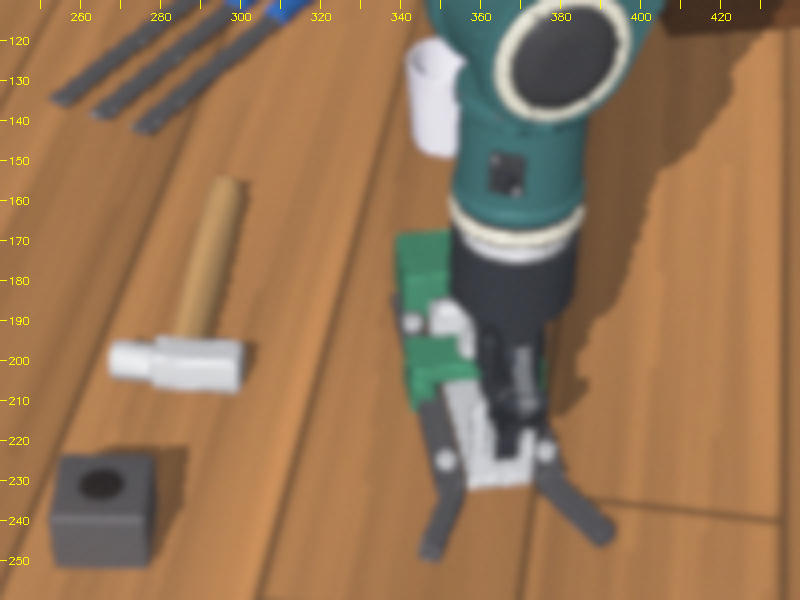

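View pics/ct11.png

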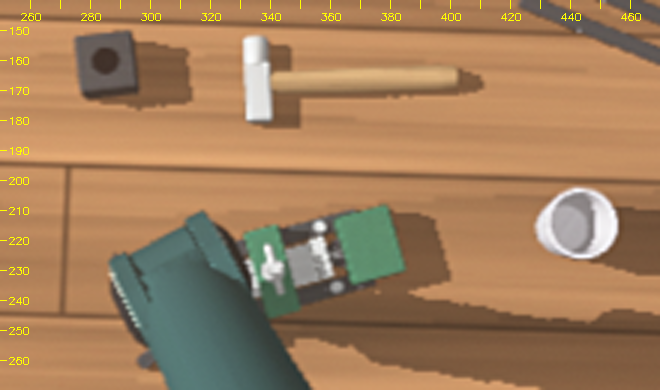

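The bracket lies between the rails with its nose against the pad. The mean push is about 10.7 N and the pad sits at about 49.7 mm, which means 9.8 N. The hammer, cup and block haven't moved. Handing in.

```bash
python3 -c "
from station import workorder
print(workorder.close_job())"
```

```text
the job is handed in; nothing more can be done
None
```

I gripped the bracket by its leg and slid it nose first through the flare, between the rails and under the bridge until it met the buffer pad. I handed the job in at about 18.6 s, with the arm still gripping and pushing.

**Push:** The force along the fixture held steady at 10.1–11.2 N, mean 10.7 N, including roughly 0.5–1 N of friction. The pad face stands at about x = +49.7 mm, which means 9.8 N of spring force and is well short of the 32 mm solid end. The two measures agree.

**Fit:** The sideways force was at most about 1.5 N, and the grip opening read 7.6 mm on the 8 mm leg. Tool height stayed constant from the flare to the end. The hammer, tin cup and steel block show no movement in the last top and side pictures.

**Disagreements and slips along the way:**
- My first estimate of the fixture was about 2–3 mm off sideways. I corrected it from the wrist view at the mouth.
- One flare-tip reading was 11 mm out because I had taken a bottom corner for a top one. I fixed that before moving on.
- While I moved it to the mouth, the bracket was lifted just clear of the bench, under 1 mm. I lowered it onto the bench again before it entered the flare.
- Near the end the vertical force varied between about −1 and +2 N. The gripper was therefore carrying some of the bracket's weight, and I could not measure directly that the foot lies perfectly flat.

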